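Clear the jars, draw the rolling pin out from under the half lid

TASK

Get the rolling pin out of the wooden box, where two jars crowd it: first stand both jars upright on the low shelf beside the jar already there and let go of them, so that all three make one straight row along the shelf's middle line with less than a jar's width between neighbours. Then take the pin, tilt it and draw it out diagonally from under the box's half lid, and finish while still holding it still in the air in the gripper, its whole length well above the top of the box (a few centimetres) and carried by nothing else. Leave the small dish, the mug and the salt pot where they stand.

Things in the scene. Friction and masses are not known exactly. Their poses are not given: they have to be found in the camera images.
- box: Fixed plywood utensil box, 301 (x) x 156 (y) mm outside, walls 8 mm; a half lid covers its -x part, the +x part is open upward. Origin at the centre of its underside, x along its length towards the open part, z up. Floor top at z = 6 mm; side walls and -x wall end at z = 76 mm, the +x end wall at z = 55 mm (its inner face at x = 142.5 mm). Inside width 140 mm.
- lid_edge (a point): Middle of the free edge of the box's fixed half lid, on its underside: 12.5 mm on the -x side of the box's centre, z = 76 mm. The lid is 8 mm thick (top at z = 84 mm) and covers all from here to the box's -x end.
- cradle (a point): Middle of the top of a low dark cradle block on the box floor (x = 12.5 mm in the box, z = 18 mm). A second one is at x = -78 mm. Each is 12 mm long, 38 mm wide, with ears to z = 26 mm that keep the pin from rolling.
- pin: Loose slim wooden rolling pin, about 0.15 kg, 260 mm long: barrel 28 mm across and 180 mm long, plus a 40 mm handle 16 mm across at each end. Origin at its middle, on its axis; x along its axis. It starts lying along the box's x in the cradles, axis 32 mm above the table, its -x half under the half lid.
- pin_near (a point): End of the pin's handle at its -x end (130 mm from its middle, on the axis), which starts under the half lid.
- pin_far (a point): End of the pin's handle at its +x end (130 mm from its middle, on the axis), which starts under the opening.
- jar_left: Loose glass jar with a steel lid, a plain cylinder 40 mm across and 110 mm high, about 0.14 kg, standing on the floor of the box on the +y side of the pin; origin at the centre of its underside, z up
- jar_right: Same kind of jar, standing on the floor of the box on the -y side of the pin; origin at the centre of its underside, z up
- jar_shelf: Same kind of jar, already standing on the shelf on its middle line; origin at the centre of its underside, z up
- shelf: Fixed low dark wooden shelf on two legs, 280 mm long (x) and 110 mm deep (y), board top 60 mm above the table; origin at table height under its centre, x along its length (its middle line), z up.
- dish: Bystander, loose, to be left alone: small white dish, 68 mm wide, 24 mm high, standing on the half lid of the box; origin at the centre of its underside.
- mug: Bystander, loose, to be left alone: blue mug, 80 mm wide, 85 mm high; origin at the centre of its underside.
- saltpot: Bystander, loose, to be left alone: white salt pot, 44 mm wide, 65 mm high; origin at the centre of its underside.
Things that resemble listed ones, but are neither listed nor needed, are in the scene too. Leave any blue look-alike of the jar_left alone.

How it is judged:
By the outcome, as a careful person would: the job done as asked, in the order asked, and still so for the second after the job is handed in, while the arm keeps its last pose, push and grip.
It also fails if it takes over 72 s, if anything falls off the work surface, if the arm or the gripper's body presses on something with over 40 N, if the wrist force passes 120 N, or if a joint passes its speed limit or range.

ROBOT

A 6-joint arm with a two-finger parallel gripper is mounted at the origin on the work surface. World frame = base frame: x ahead of the robot, y to its left, z up, the work surface at z = 0. Lengths are in m, angles in rad, forces in N, time in s.
With the tool pointing down it reaches from about 0.225 to 0.875 m from the base axis. Payload 3.4 kg.
Tool frame: the origin (TCP) lies at the very end of the fingers, on their centre line; the grasp point (between the pads) lies 19 mm behind it; z points along the fingers, y is the line along which they close (so a half turn about z gives the same grasp; the last joint's range is limited). The gripper opens to 85 mm and grips with 20 to 120 N. Pads are 22 mm wide; open, the fingers measure 114 mm over their backs; the gripper's body (76 mm by 85 mm) begins 54 mm behind the grasp point. The pads swing forward as they close: fully open they stand 13 mm farther back than shut.
Start: joints at [1.028, 0.276, 1.505, -0, 1.361, -0.121], TCP at [0.235, 0.525, 0.231] pointing down, gripper open.
Joint ranges: [-2.89, 2.89], [-0.75, 2.08], [0.22, 2.7], [-1.18, 4.32], [0.11, 2.71], [-2.7, 2.7]. Speed limits (rad/s): [2.57, 2.57, 3.14, 3.14, 3.14, 3.14].

INTERFACE

Orientations are given as a unit quaternion [w, x, y, z].
In Python, from rig import manip, eyes gives the robot as it stands.
- The arm moves only by the tool servo_tool, never from a script. Its argument "series" is text: rows parted by semicolons, each of 7 numbers parted by spaces: the shift along the tool's x, y, z in m, then the turn, a rotation vector about the tool's x, y, z in degrees, then the closure, from 0 (fully open) to 1 (shut). In form: dx dy dz ax ay az fingers; .... A call has 1 to 5 rows; each row is the pose to reach, as a shift and turn from the pose commanded when the call began, along the tool's axes at that moment; what a row does not reach only later rows make up. A row lasts 1/10 s, in which the tool goes at most 50 mm and 8.59 degrees, less where a joint would pass 70% of its speed; a pose out of reach is approached as far as the arm can. A call with a gripper value outside its range is refused whole. The fingers move at their own pace and stop on an object; "squeeze" is the grip in N (left out, the last holds). Time passes only in rows, so rows that repeat a pose let the fingers close. It gives the time, the measured TCP pose, the force, the opening and the grip force at its end, in the units of the state.
- manip.get_state(): the state, without advancing time (a new reading comes with each control period).
- eyes.get_image(name): name is "scene" or "top" or "wrist"; returns the picture (384x512x3 uint8, red, green, blue); there is no depth.
- eyes.camera_info(name): a dict with "fx", "fy", "cx", "cy" (pixels), "eye" and "orientation" of the camera in the world. Camera axes: x right, y down, z forward; pixel columns grow to the right and rows downward; lengths in m; the calibration is good to about 2 mm. A picture is of the moment at which its call begins: read the wrist's pose just before it. camera_info takes no time and is no camera call; for the wrist camera it gives the pose at the moment of the call.
- manip.sign_off(): hands the job in; it is judged then, once.
The state is a dict: "clock": time; "qpos": joint angles; "qd": joint speeds; "effort": joint torques, N m; "position": TCP position; "ee_rot": TCP orientation; "contact_force": force on the tool from outside, world axes, zero at the start; "moment": the same for the moment, N m; "width": finger opening in m; "gripper_force": force on a finger pad.
Only numpy, scipy, OpenCV 4.12 (cv2) and the standard library are available. Lean on these libraries where they do the work, as an engineer would, in place of code of your own. Each camera call takes 0.05 s, during which the arm holds its last target. There are 200 camera calls.

## Working session

There is one attempt and no reset: what is moved stays moved. The work goes in short steps, Python scripts to look and compute and a tool call to move; the robot and the scene stay as the last step left them, time stands still between calls to the robot, and variables do not carry over. Pictures are saved under pics/ and viewed, at most 10 in all, crops included, and the job is handed in when it is done.

Besides the shell and the picture viewer there is one more tool, called by a JSON object that holds its "method" and its "body". servo_tool: Moves the arm, as the interface text tells. Its arguments: {"type":"object","properties":{"series":{"type":"string"},"squeeze":{"type":"number"}},"required":["series"]}

```bash
mkdir -p pics; ls; python3 - <<'E'
from rig import manip, eyes
import cv2, numpy as np
s=manip.get_state(); print({k:np.round(v,3).tolist() for k,v in s.items()})
for n in("scene","top"):
    im=eyes.get_image(n); c=eyes.camera_info(n); print(n,c)
    cv2.imwrite(f"pics/{n}0.png",im[:,:,::-1])
a=[cv2.imread(f"pics/{n}0.png") for n in("scene","top")]
cv2.imwrite("pics/scene_big.png",cv2.resize(a[0],(800,600),interpolation=cv2.INTER_CUBIC))
cv2.imwrite("pics/top_big.png",cv2.resize(a[1],(800,600),interpolation=cv2.INTER_CUBIC))
E
```

```text
pics
{'clock': 0.0, 'qpos': [1.028, 0.277, 1.506, 0.0, 1.361, -0.121], 'qd': [-0.001, 0.0, 0.0, 0.001, -0.002, 0.0], 'effort': [-0.002, -41.677, -24.58, -0.0, 0.011, -0.0], 'position': [0.235, 0.524, 0.23], 'ee_rot': [-0.0, 0.209, 0.978, -0.001], 'contact_force': [-0.855, -0.451, -0.091], 'moment': [0.03, 0.013, -0.014], 'gripper_force': 0.0, 'width': 0.086}
scene {'fx': 443.2509271678044, 'fy': 443.2509271678044, 'cx': 251.53540584074315, 'cy': 187.92945502099647, 'eye': array([0.82334102, 0.43069948, 0.80511238]), 'orientation': array([-0.08029188,  0.26862178,  0.92462135, -0.25781954])}
top {'fx': 468.9438093753207, 'fy': 468.9438093753207, 'cx': 252.91637788913704, 'cy': 188.8198913799509, 'eye': array([0.45112378, 0.05736201, 0.9932705 ]), 'orientation': array([ 0.05239556, -0.69713071,  0.71227968, -0.06261898])}
```

View pics/scene_big.png

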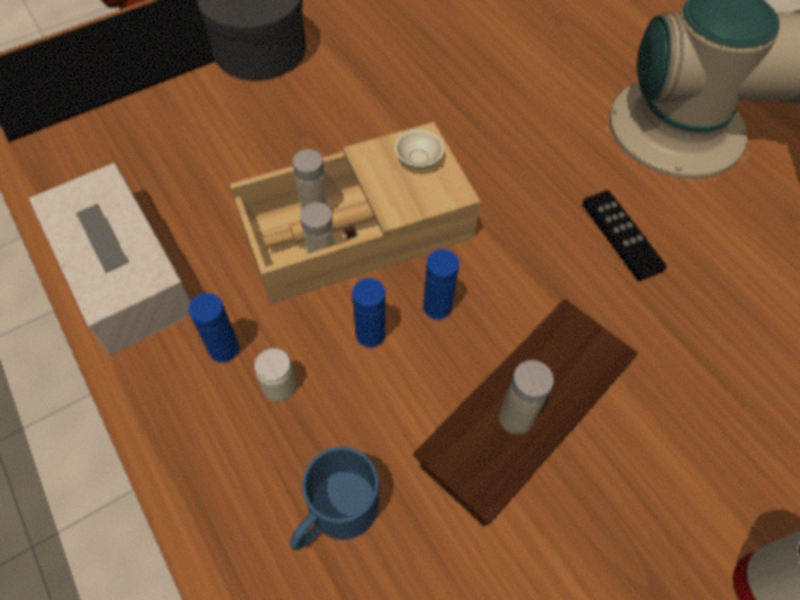

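View pics/top_big.png

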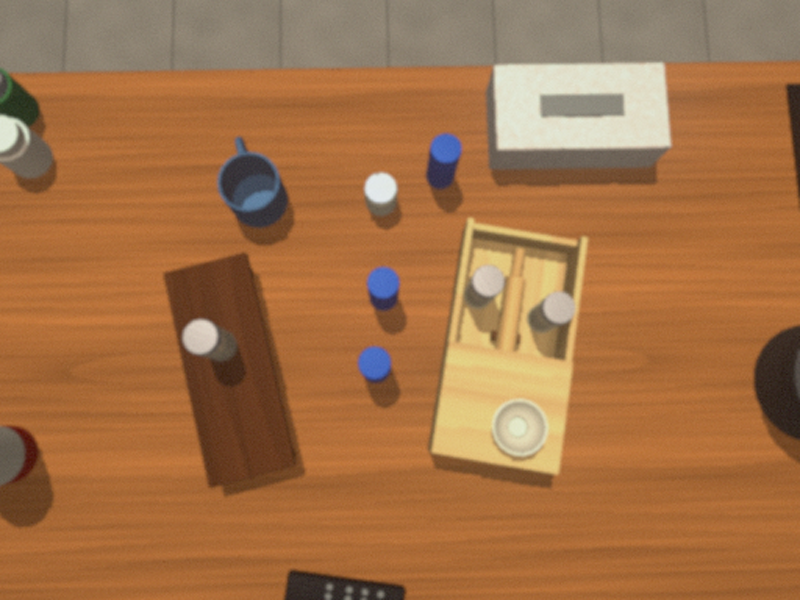

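The scene shows the box (800x600 scale) with jars in it at scene (309,180) and (317,225). A third grey jar stands on the dark shelf at (525,395), and there are three blue look-alikes at (212,325), (370,312) and (440,283).

In the top view the grey lids are jar_left at (488,281), on the box's +y/left side, and jar_right at (559,308). jar_shelf is at (201,337). The dish is at (520,428), the mug at (255,188) and the salt pot at (381,190). The grey jars fit the description (glass with a steel lid, in the box or on the shelf); the blue ones are look-alikes to leave alone.

```bash
cat > h.py <<'E'
import numpy as np, cv2
from scipy.spatial.transform import Rotation as R
from rig import manip, eyes
def q2R(q): return R.from_quat([q[1],q[2],q[3],q[0]])
def ray(c,p):
    d=q2R(c["orientation"]).apply([(p[0]-c["cx"])/c["fx"],(p[1]-c["cy"])/c["fy"],1]); return np.array(c["eye"]),d
def plane(c,p,z):
    e,d=ray(c,p); return e+d*(z-e[2])/d[2]
def proj(c,P):
    v=q2R(c["orientation"]).inv().apply(np.array(P)-c["eye"]); return np.array([c["fx"]*v[0]/v[2]+c["cx"],c["fy"]*v[1]/v[2]+c["cy"]])
def tri(c1,p1,c2,p2):
    A=np.zeros((3,3));b=np.zeros(3)
    for c,p in((c1,p1),(c2,p2)):
        e,d=ray(c,p); d=d/np.linalg.norm(d); M=np.eye(3)-np.outer(d,d); A+=M;b+=M@e
    return np.linalg.solve(A,b)
E
python3 - <<'E'
from h import *
k=1.5625; T=eyes.camera_info("top");S=eyes.camera_info("scene")
t=cv2.imread("pics/top0.png");s=cv2.imread("pics/scene0.png")
def blob(im,p,r,lo,hi):
    h=cv2.cvtColor(im,cv2.COLOR_BGR2HSV); m=cv2.inRange(h,lo,hi)
    x,y=int(p[0]/k),int(p[1]/k); w=np.zeros_like(m); cv2.circle(w,(x,y),r,255,-1); m&=w
    n,l,st,c=cv2.connectedComponentsWithStats(m); i=1+np.argmax(st[1:,4])
    cn=max(cv2.findContours((l==i).astype('uint8'),0,1)[0],key=len); e=cv2.fitEllipse(cn)
    return np.array(e[0]),st[i,4],np.round(e[1],1)
for n,pt,ps,z in(("left",(488,281),(317,213),.116),("right",(559,308),(309,161),.116),("shelf",(201,337),(532,376),.17)):
    for V in (130,150,165):
        a=blob(t,pt,14,(0,0,V),(180,60,255)); b=blob(s,ps,14,(0,0,V),(180,60,255))
        print(n,V,a,b,plane(T,a[0],z).round(4)[:2],plane(S,b[0],z).round(4)[:2],tri(T,a[0],S,b[0]).round(4))
P={"sh":([(165,272),(248,254),(297,463),(210,487)],.06),"boxopen":([(470,220),(587,238)],.076),"lidnear":([(560,473),(432,455)],.084),"lidfree":([(449,343),(575,360)],.084),"pin far handle":([(519,250)],.036),"step":([(514,279)],.036),"cradle":([(506,338)],.026),"tissue top":([(494,148),(669,148)],.08)}
for n,(l,z) in P.items(): print(n,[plane(T,np.array(p)/k,z)[:2].round(4).tolist() for p in l])
print("scene shelf",[plane(S,np.array(p)/k,.06)[:2].round(4).tolist() for p in((415,455),(487,522),(636,352),(567,300))])
print("tissue tri",tri(T,np.array((494,148))/k,S,np.array((114,167))/k),tri(T,np.array((494,148))/k,S,np.array((184,290))/k))
c1=cv2.resize(t[125:315,95:395],(800,507),interpolation=cv2.INTER_CUBIC); cv2.imwrite("pics/topcrop.png",c1)
c1=cv2.resize(t[135:240,275:380],(600,600),interpolation=cv2.INTER_CUBIC); cv2.imwrite("pics/boxcrop.png",c1)
E
```

```text
left 130 (array([311.98547363, 179.62234497]), np.int32(323), array([19.1, 19.8])) (array([201.7033844 , 136.99113464]), np.int32(236), array([14.6, 18.6])) [ 0.6106 -0.0699] [ 0.6115 -0.0693] [ 0.6109 -0.0702  0.1145]
left 150 (array([312.09118652, 179.53088379]), np.int32(318), array([18.9, 19.7])) (array([201.62223816, 137.39715576]), np.int32(178), array([12.2, 17. ])) [ 0.6107 -0.0701] [ 0.6121 -0.0685] [ 0.6113 -0.0705  0.1132]Traceback (most recent call last):
  File "<stdin>", line 12, in <module>
  File "<stdin>", line 7, in blob
    return _wrapfunc(a, 'argmax', axis=axis, out=out, **kwds)
    return bound(*args, **kwds)
ValueError: attempt to get argmax of an empty sequence
```

```bash
python3 - <<'E'
from h import *
k=1.5625; T=eyes.camera_info("top");S=eyes.camera_info("scene")
t=cv2.imread("pics/top0.png");s=cv2.imread("pics/scene0.png")
def blob(im,p,r,lo,hi):
    h=cv2.cvtColor(im,cv2.COLOR_BGR2HSV); m=cv2.inRange(h,lo,hi)
    x,y=int(p[0]/k),int(p[1]/k); w=np.zeros_like(m); cv2.circle(w,(x,y),r,255,-1); m&=w
    n,l,st,c=cv2.connectedComponentsWithStats(m); i=1+np.argmax(st[1:,4])
    cn=max(cv2.findContours((l==i).astype('uint8'),0,1)[0],key=len); e=cv2.fitEllipse(cn)
    return np.array(e[0]),st[i,4],np.round(e[1],1)
for n,pt,ps,z in(("left",(488,281),(317,213),.116),("right",(559,308),(309,161),.116),("shelf",(201,337),(532,376),.17)):
    for V in (130,145):
        a=blob(t,pt,14,(0,0,V),(180,60,255)); b=blob(s,ps,14,(0,0,V),(180,60,255))
        print(n,V,a[1:],b[1:],plane(T,a[0],z).round(4)[:2],plane(S,b[0],z).round(4)[:2],tri(T,a[0],S,b[0]).round(4))
P={"sh":([(165,272),(248,254),(297,463),(210,487)],.06),"boxopen":([(470,220),(587,238)],.076),"lidnear":([(560,473),(432,455)],.084),"lidfree":([(449,343),(575,360)],.084),"pin far handle":([(519,250)],.036),"step":([(514,279)],.036),"cradle":([(506,338)],.026),"tissue top":([(494,148),(669,148)],.08)}
for n,(l,z) in P.items(): print(n,[plane(T,np.array(p)/k,z)[:2].round(4).tolist() for p in l])
print("scene shelf",[plane(S,np.array(p)/k,.06)[:2].round(4).tolist() for p in((415,455),(487,522),(636,352),(567,300))])
print("tissue tri",tri(T,np.array((494,148))/k,S,np.array((114,167))/k),tri(T,np.array((494,148))/k,S,np.array((184,290))/k))
c1=cv2.resize(t[125:315,95:395],(800,507),interpolation=cv2.INTER_CUBIC); cv2.imwrite("pics/topcrop.png",c1)
c1=cv2.resize(t[135:240,275:380],(600,600),interpolation=cv2.INTER_CUBIC); cv2.imwrite("pics/boxcrop.png",c1)
E
```

```text
left 130 (np.int32(323), array([19.1, 19.8])) (np.int32(236), array([14.6, 18.6])) [ 0.6106 -0.0699] [ 0.6115 -0.0693] [ 0.6109 -0.0702  0.1145]
left 145 (np.int32(318), array([18.9, 19.7])) (np.int32(203), array([13. , 17.8])) [ 0.6107 -0.0701] [ 0.6117 -0.069 ] [ 0.6111 -0.0704  0.114 ]
right 130 (np.int32(331), array([19.5, 19.9])) (np.int32(188), array([12.5, 17.2])) [ 0.5762 -0.1541] [ 0.5774 -0.1531] [ 0.5766 -0.1547  0.114 ]
right 145 (np.int32(325), array([19.3, 19.8])) (np.int32(173), array([11.8, 16.7])) [ 0.5764 -0.1543] [ 0.5769 -0.1539] [ 0.5765 -0.1546  0.1152]
shelf 130 (np.int32(411), array([21.5, 22.6])) (np.int32(424), array([21.1, 23.8])) [0.5441 0.2648] [0.5445 0.2663] [0.544  0.2656 0.1683]
shelf 145 (np.int32(399), array([21.2, 22.2])) (np.int32(378), array([19.5, 22.7])) [0.5443 0.265 ] [0.5445 0.2663] [0.5442 0.2656 0.1686]
sh [[0.6405, 0.3388], [0.6622, 0.2321], [0.3954, 0.1688], [0.369, 0.2759]]
boxopen [[0.6979, -0.0565], [0.6711, -0.2067]]
lidnear [[0.3776, -0.1525], [0.4026, 0.0022]]
lidfree [[0.5385, -0.0232], [0.5139, -0.1793]]
pin far handle [[0.666, -0.1257]]
step [[0.6266, -0.117]]
cradle [[0.5491, -0.1043]]
tissue top [[0.7933, -0.0913], [0.7892, -0.3214]]
scene shelf [[0.6647, 0.241], [0.6406, 0.3417], [0.3699, 0.2775], [0.3931, 0.1768]]
tissue tri [ 0.76517279 -0.08079642  0.27187771] [ 0.79560002 -0.09138842  0.0656331 ]
```

View pics/boxcrop.png

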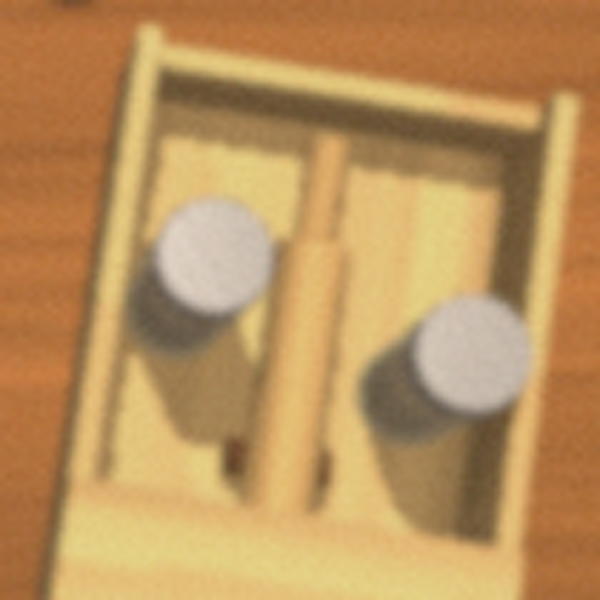

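View pics/topcrop.png

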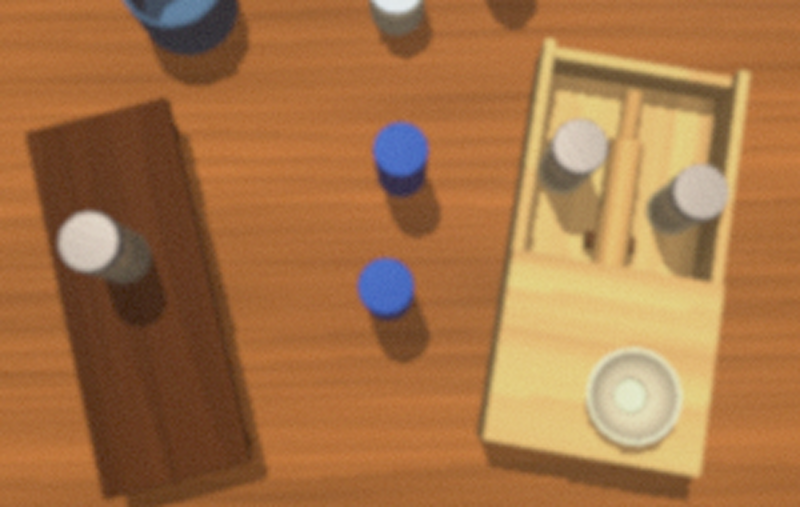

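The crop confirms that the two grey-lidded jars in the box, at crop (215,255) and (472,352), are jar_left and jar_right, with the pin between them. Triangulated lid heights are 114–115 mm against the expected 116, and 168–169 mm against 170. The box comes out at 300x154 mm, so the fits are sound. Next I'll write a planner that prints the rows.

```bash
cat >> h.py <<'E'
def rot(yaw,tilt=0):
    # tool down, tool y at 'yaw' deg; tilt = deg about tool y (+ as rotvec in tool frame)
    a=np.radians(yaw); y=np.array([np.cos(a),np.sin(a),0]); z=np.array([0,0,-1.]); x=np.cross(y,z)
    return R.from_matrix(np.c_[x,y,z])*R.from_rotvec([0,tilt,0],degrees=True)
def plan(p,Rm,wps,step=.045,ang=8.2):
    # wps: (pos,R,closure,hold) ; prints calls of 5 rows
    rows=[]; p=np.array(p,float)
    for q,Q,f,hold in wps:
        q=np.array(q,float); w=(Rm.inv()*Q).as_rotvec(); n=int(np.ceil(max(np.linalg.norm(q-p)/step,np.degrees(np.linalg.norm(w))/ang,0)))
        for i in range(1,n+1): rows.append((p+(q-p)*i/n,Rm*R.from_rotvec(w*i/n),f))
        rows+= [(q,Q,f)]*hold; p,Rm=q,Q
    return rows
def show(p,Rm,rows):
    p=np.array(p,float)
    for i in range(0,len(rows),5):
        out=[]
        for q,Q,f in rows[i:i+5]:
            d=Rm.inv().apply(q-p).round(3)+0.; w=(Rm.inv()*Q).as_rotvec(degrees=True).round(1)+0.
            out.append(" ".join(f"{v:g}" for v in [*d,*w,f]))
        print("; ".join(out)); p=p+Rm.apply(d); Rm=Rm*R.from_rotvec(w,degrees=True)
    print("end",p.round(4),Rm.as_matrix()[:,1].round(3))
SH=np.array([.5443,.2656]); SD=np.array([np.cos(np.radians(13.3)),np.sin(np.radians(13.3))])
E
python3 - <<'E'
from h import *
p0=[.235,.525,.231]; R0=q2R(manip.get_state()["ee_rot"])
Y=-10.85
show(p0,R0,plan(p0,R0,[([.611,-.070,.225],rot(Y),.3,0),([.611,-.070,.072],rot(Y),.3,1)]))
E
```

```text
-0.037 -0.024 0 0 0 4.8 0.3; -0.073 -0.049 0.001 0 0 9.6 0.3; -0.11 -0.073 0.001 0 0 14.4 0.3; -0.147 -0.097 0.002 0 0 19.2 0.3; -0.183 -0.122 0.002 0 0 24 0.3
-0.043 -0.007 0 0 0 4.8 0.3; -0.087 -0.014 0.001 0 0 9.5 0.3; -0.13 -0.021 0.001 0 0 14.3 0.3; -0.174 -0.029 0.002 0 0 19.1 0.3; -0.217 -0.036 0.002 0 0 23.9 0.3
-0.043 0.011 0 0 0.1 4.8 0.3; -0.085 0.022 0.001 0 0.1 9.6 0.3; -0.128 0.033 0.001 0 0.1 14.4 0.3; -0.17 0.044 0.002 0 0.1 19.2 0.3; -0.213 0.055 0.002 -0.1 0.1 24 0.3
-0.035 0.027 0 0 0 4.8 0.3; -0.035 0.027 0.039 0 0 4.8 0.3; -0.035 0.027 0.077 0 0 4.8 0.3; -0.035 0.027 0.115 0 0 4.8 0.3; -0.035 0.027 0.153 0 0 4.8 0.3
0 0 0 0 0 0 0.3
end [ 0.6111 -0.0702  0.0725] [ 0.982 -0.189  0.001]
```

{"method": "servo_tool", "body": {"series": "-0.037 -0.024 0 0 0 4.8 0.3; -0.073 -0.049 0.001 0 0 9.6 0.3; -0.11 -0.073 0.001 0 0 14.4 0.3; -0.147 -0.097 0.002 0 0 19.2 0.3; -0.183 -0.122 0.002 0 0 24 0.3", "squeeze": 40}}

```text
clock: 0.6
position: [0.3529, 0.3368, 0.2289]
ee_rot: [-0.0, 0.409, 0.912, -0.0]
contact_force: [0.6, 0.9, 0.1]
width: 0.0602
gripper_force: 0.0
```

{"method": "servo_tool", "body": {"series": "-0.043 -0.007 0 0 0 4.8 0.3; -0.087 -0.014 0.001 0 0 9.5 0.3; -0.13 -0.021 0.001 0 0 14.3 0.3; -0.174 -0.029 0.002 0 0 19.1 0.3; -0.217 -0.036 0.002 0 0 23.9 0.3"}}

```text
clock: 1.1
position: [0.4707, 0.1509, 0.227]
ee_rot: [-0.0, 0.59, 0.808, -0.0]
contact_force: [-0.0, -0.0, -1.4]
width: 0.0599
gripper_force: 0.0
```

{"method": "servo_tool", "body": {"series": "-0.043 0.011 0 0 0.1 4.8 0.3; -0.085 0.022 0.001 0 0.1 9.6 0.3; -0.128 0.033 0.001 0 0.1 14.4 0.3; -0.17 0.044 0.002 0 0.1 19.2 0.3; -0.213 0.055 0.002 -0.1 0.1 24 0.3"}}

```text
clock: 1.6
position: [0.5887, -0.0346, 0.2247]
ee_rot: [-0.001, 0.745, 0.667, 0.001]
contact_force: [-0.6, -0.4, 0.7]
width: 0.0599
gripper_force: 0.0
```

{"method": "servo_tool", "body": {"series": "-0.035 0.027 0 0 0 4.8 0.3; -0.035 0.027 0 0 0 4.8 0.3; -0.035 0.027 0 0 0 4.8 0.3"}}

```text
clock: 1.9
position: [0.6111, -0.0713, 0.2242]
ee_rot: [-0.001, 0.771, 0.636, 0.001]
contact_force: [-1.0, 0.9, -0.2]
width: 0.0603
gripper_force: 0.0
```

{"method": "servo_tool", "body": {"series": "0 0 0.04 0 0 0 0.3; 0 0 0.08 0 0 0 0.3; 0 0 0.12 0 0 0 0.3; 0 0 0.152 0 0 0 0.3; 0 0 0.152 0 0 0 0.3"}}

```text
clock: 2.4
position: [0.6068, -0.0678, 0.0689]
ee_rot: [-0.005, 0.77, 0.638, -0.002]
contact_force: [-0.8, 0.4, -0.7]
width: 0.0597
gripper_force: 0.0
```

{"method": "servo_tool", "body": {"series": "0 0 0 0 0 0 1; 0 0 0 0 0 0 1; 0 0 0 0 0 0 1; 0 0 0 0 0 0 1; 0 0 0 0 0 0 1"}}

```text
clock: 2.9
position: [0.6125, -0.0705, 0.0748]
ee_rot: [0.001, 0.771, 0.637, 0.002]
contact_force: [-0.7, 1.1, 4.6]
width: 0.0391
gripper_force: 40.5
```

```bash
python3 - <<'E'
from h import *
Y=-10.85; p=[.611,-.0705,.0722]; a=SH+.058*SD; print(a)
L=[.611,-.0705,.225]; Rp=rot(-76.7); A=[*a,.225]; B=[*a,.129]
for st,w in((p,[(L,rot(Y),1,0)]),(L,[(A,Rp,1,1)]),(A,[(B,Rp,1,2)])):
    r0=rot(Y) if st is not A else Rp
    show(st,r0,plan(st,r0,w))
E
```

```text
[0.60074437 0.27894288]
0 0 -0.038 0 0 0 1; 0 0 -0.076 0 0 0 1; 0 0 -0.115 0 0 0 1; 0 0 -0.153 0 0 0 1
end [ 0.611  -0.0705  0.2252] [ 0.982 -0.188  0.   ]
0.038 -0.008 0 0 0 7.3 1; 0.076 -0.017 0 0 0 14.6 1; 0.114 -0.025 0 0 0 21.9 1; 0.152 -0.034 0 0 0 29.3 1; 0.19 -0.042 0 0 0 36.6 1
0.025 -0.029 0 0 0 7.3 1; 0.05 -0.059 0 0 0 14.6 1; 0.076 -0.088 0 0 0 21.9 1; 0.101 -0.117 0 0 0 29.2 1; 0.101 -0.117 0 0 0 29.3 1
end [0.6008 0.2785 0.225 ] [ 0.229 -0.973  0.   ]
0 0 0.032 0 0 0 1; 0 0 0.064 0 0 0 1; 0 0 0.096 0 0 0 1; 0 0 0.096 0 0 0 1; 0 0 0.096 0 0 0 1
end [0.6007 0.2789 0.129 ] [ 0.23  -0.973  0.   ]
```

{"method": "servo_tool", "body": {"series": "0 0 -0.03 0 0 0 1; 0 0 -0.07 0 0 0 1; 0 0 -0.11 0 0 0 1; 0 0 -0.153 0 0 0 1"}}

```text
clock: 3.3
position: [0.6108, -0.0706, 0.2274]
ee_rot: [-0.001, 0.771, 0.637, 0.001]
contact_force: [1.0, 0.4, -1.7]
width: 0.0392
gripper_force: 40.7
```

{"method": "servo_tool", "body": {"series": "0.038 -0.008 0 0 0 7.3 1; 0.076 -0.017 0 0 0 14.6 1; 0.114 -0.025 0 0 0 21.9 1; 0.152 -0.034 0 0 0 29.3 1; 0.19 -0.042 0 0 0 36.6 1"}}

```text
clock: 3.8
position: [0.6055, 0.1251, 0.2268]
ee_rot: [-0.001, 0.933, 0.36, 0.001]
contact_force: [0.9, -0.5, -1.4]
width: 0.0391
gripper_force: 40.8
```

{"method": "servo_tool", "body": {"series": "0.025 -0.029 0 0 0 7.3 1; 0.05 -0.059 0 0 0 14.6 1; 0.076 -0.088 0 0 0 21.9 1; 0.101 -0.117 0 0 0 29.2 1; 0.101 -0.117 0 0 0 29.3 1"}}

```text
clock: 4.3
position: [0.6005, 0.2835, 0.2266]
ee_rot: [-0.003, 0.993, 0.117, 0.001]
contact_force: [-0.5, -1.5, -1.4]
width: 0.0394
gripper_force: 40.9
```

{"method": "servo_tool", "body": {"series": "0 0 0.03 0 0 0 1; 0 0 0.06 0 0 0 1; 0 0 0.08 0 0 0 1; 0 0 0.09 0 0 0 1; 0 0 0.09 0 0 0 1"}}

```text
clock: 4.8
position: [0.6006, 0.2776, 0.1354]
ee_rot: [-0.0, 0.993, 0.115, -0.001]
contact_force: [0.3, -0.3, -1.5]
width: 0.0395
gripper_force: 41.0
```

{"method": "servo_tool", "body": {"series": "0 0 0.003 0 0 0 1; 0 0 0.005 0 0 0 1; 0 0 0.006 0 0 0 1; 0 0 0.006 0 0 0 1"}}

```text
clock: 5.2
position: [0.6017, 0.2786, 0.1316]
ee_rot: [-0.001, 0.993, 0.115, 0.001]
contact_force: [-0.4, 0.4, -1.3]
width: 0.0392
gripper_force: 41.0
```

{"method": "servo_tool", "body": {"series": "0 0 0.001 0 0 0 1; 0 0 0.002 0 0 0 1; 0 0 0.002 0 0 0 1"}}

```text
clock: 5.5
position: [0.6015, 0.2786, 0.129]
ee_rot: [-0.001, 0.993, 0.115, 0.001]
contact_force: [0.2, -0.3, -1.6]
width: 0.0392
gripper_force: 41.1
```

{"method": "servo_tool", "body": {"series": "0 0 0.001 0 0 0 1; 0 0 0.002 0 0 0 1; 0 0 0.002 0 0 0 1"}}

```text
clock: 5.8
position: [0.6019, 0.2788, 0.1289]
ee_rot: [-0.001, 0.993, 0.115, 0.002]
contact_force: [-1.3, -1.0, 7.0]
width: 0.0392
gripper_force: 41.5
```

```bash
cat >> h.py <<'E'
def jars(tag):
    c={}
    for n in("top","scene"):
        im=eyes.get_image(n)[:,:,::-1].copy(); cv2.imwrite(f"pics/{tag}_{n}.png",im); c[n]=(eyes.camera_info(n),im)
    return c
def lidpos(cam,im,P,V=140,r=13):
    m=cv2.inRange(cv2.cvtColor(im,cv2.COLOR_BGR2HSV),(0,0,V),(180,60,255)); w=np.zeros_like(m)
    cv2.circle(w,tuple(int(v) for v in proj(cam,P).round()),r,255,-1); m&=w
    n,l,st,_=cv2.connectedComponentsWithStats(m); i=1+np.argmax(st[1:,4])
    e=cv2.fitEllipse(max(cv2.findContours((l==i).astype('uint8'),0,1)[0],key=len)); return np.array(e[0]),np.round(e[1],1)
E
python3 -c "
from h import *
print(manip.get_state()['contact_force'].round(1) if hasattr(manip.get_state()['contact_force'],'round') else manip.get_state()['contact_force'],manip.get_state()['position'])"
```

```text
[-1.3 -1.   7. ] [0.60186213 0.2787629  0.12890239]
```

{"method": "servo_tool", "body": {"series": "0 0 -0.001 0 0 0 0.3; 0 0 -0.001 0 0 0 0.3; 0 0 -0.001 0 0 0 0.3; 0 0 -0.02 0 0 0 0.3; 0 0 -0.05 0 0 0 0.3"}}

```text
clock: 6.3
position: [0.5998, 0.2778, 0.1747]
ee_rot: [-0.0, 0.993, 0.115, -0.002]
contact_force: [0.4, -0.9, 0.9]
width: 0.0595
gripper_force: 0.0
```

{"method": "servo_tool", "body": {"series": "0 0 -0.04 0 0 0 0.3; 0 0 -0.05 0 0 0 0.3"}}

```text
clock: 6.5
position: [0.6035, 0.2791, 0.2316]
ee_rot: [-0.002, 0.993, 0.115, 0.005]
contact_force: [0.3, -0.3, -0.1]
width: 0.0597
gripper_force: 0.0
```

```bash
python3 - <<'E'
from h import *
s=manip.get_state(); p=s["position"]; Rm=q2R(s["ee_rot"]); print(np.round(p,4),np.round(s["ee_rot"],4))
p=[.6008,.2788,.2255]; Rm=rot(-76.7)
show(p,Rm,plan(p,Rm,[([.5765,-.1545,.225],rot(-10.85),.3,1)]))
E
```

```text
[0.6035 0.2791 0.2316] [-0.0018  0.9933  0.1152  0.0049]
-0.012 0.042 0 0 0 -6.6 0.3; -0.025 0.083 0 0 0 -13.2 0.3; -0.037 0.125 0 0 0 -19.8 0.3; -0.049 0.166 0 0 0 -26.3 0.3; -0.062 0.208 0 0 0 -32.9 0.3
-0.033 0.028 0 0 0 -6.6 0.3; -0.066 0.057 0 0 0 -13.2 0.3; -0.099 0.085 0 0 0 -19.8 0.3; -0.132 0.113 0 0 0 -26.4 0.3; -0.165 0.141 0.001 0 0 -32.9 0.3
0 0.001 -0.001 0 0 0 0.3
end [ 0.5769 -0.1548  0.2255] [ 0.982 -0.189  0.   ]
```

{"method": "servo_tool", "body": {"series": "-0.012 0.042 0 0 0 -6.6 0.3; -0.025 0.083 0 0 0 -13.2 0.3; -0.037 0.125 0 0 0 -19.8 0.3; -0.049 0.166 0 0 0 -26.3 0.3; -0.062 0.208 0 0 0 -32.9 0.3"}}

```text
clock: 7.0
position: [0.588, 0.0602, 0.2257]
ee_rot: [-0.001, 0.919, 0.394, 0.001]
contact_force: [0.7, -0.2, 0.5]
width: 0.0597
gripper_force: 0.0
```

{"method": "servo_tool", "body": {"series": "-0.033 0.028 0 0 0 -6.6 0.3; -0.066 0.057 0 0 0 -13.2 0.3; -0.099 0.085 0 0 0 -19.8 0.3; -0.132 0.113 0 0 0 -26.4 0.3; -0.165 0.141 0 0 0 -32.9 0.3"}}

```text
clock: 7.5
position: [0.5753, -0.1566, 0.2253]
ee_rot: [-0.001, 0.77, 0.638, 0.001]
contact_force: [1.3, -0.1, -0.0]
width: 0.0599
gripper_force: 0.0
```

{"method": "servo_tool", "body": {"series": "0 0 0 0 0 0 0.3; 0 0 0 0 0 0 0.3"}}

```text
clock: 7.7
position: [0.5754, -0.1557, 0.2251]
ee_rot: [-0.001, 0.772, 0.635, 0.001]
contact_force: [-0.3, 0.1, 0.2]
width: 0.0601
gripper_force: 0.0
```

```bash
python3 - <<'E'
from h import *
c=jars("a")
for n,P in(("placed",(.601,.279,.17)),("shelf",(.5443,.2656,.17)),("right",(.5765,-.1545,.116))):
    for k in c:
        try: u,ax=lidpos(*c[k],P); print(n,k,plane(c[k][0],u,P[2]).round(4),ax)
        except Exception as e: print(n,k,"none")
t=cv2.imread("pics/a_scene.png")[90:330,110:430]; cv2.imwrite("pics/a_v.png",cv2.resize(t,(800,600),interpolation=cv2.INTER_CUBIC))
E
```

```text
placed top [0.6019 0.2791 0.17  ] [20.9 21.9]
placed scene [0.6021 0.2808 0.17  ] [22. 24.]
shelf top [0.5441 0.2648 0.17  ] [21.4 22.5]
shelf scene [0.5445 0.2664 0.17  ] [20.1 23.1]
right top [ 0.5765 -0.1535  0.116 ] [19.  19.8]
right scene [ 0.5776 -0.1522  0.116 ] [10.5 17.7]
```

View pics/a_v.png

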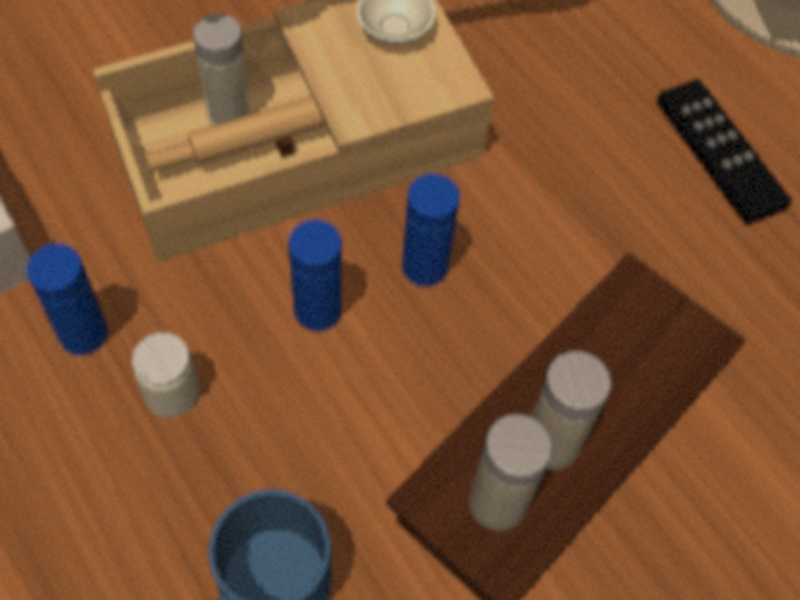

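The picture shows jar_left upright at (512,475), next to jar_shelf at (572,410), on the shelf's middle line 59 mm apart. jar_right is still in the box at (222,70).

{"method": "servo_tool", "body": {"series": "0 0 0.04 0 0 0 0.3; 0 0 0.08 0 0 0 0.3; 0 0 0.12 0 0 0 0.3; 0 0 0.153 0 0 0 0.3; 0 0 0.153 0 0 0 0.3"}}

```text
clock: 8.3
position: [0.5725, -0.1514, 0.0685]
ee_rot: [-0.005, 0.771, 0.637, -0.001]
contact_force: [-1.2, 0.7, -0.9]
width: 0.0597
gripper_force: 0.0
```

{"method": "servo_tool", "body": {"series": "0 0 0 0 0 0 1; 0 0 0 0 0 0 1; 0 0 0 0 0 0 1; 0 0 0 0 0 0 1; 0 0 0 0 0 0 1"}}

```text
clock: 8.8
position: [0.5769, -0.1549, 0.0745]
ee_rot: [0.001, 0.771, 0.636, 0.002]
contact_force: [-0.7, 1.6, 3.7]
width: 0.0392
gripper_force: 40.5
```

{"method": "servo_tool", "body": {"series": "0 0 -0.03 0 0 0 1; 0 0 -0.07 0 0 0 1; 0 0 -0.11 0 0 0 1; 0 0 -0.15 0 0 0 1; 0 0 -0.19 0 0 0 1"}}

```text
clock: 9.3
position: [0.5754, -0.1551, 0.2649]
ee_rot: [-0.0, 0.772, 0.636, 0.001]
contact_force: [1.1, 1.0, -2.1]
width: 0.0393
gripper_force: 40.7
```

```bash
python3 - <<'E'
from h import *
p=[.5765,-.1545,.2625]; Rm=rot(-10.85); a=SH-.059*SD-[0,.0005]; print(a)
show(p,Rm,plan(p,Rm,[([*a,.2625],rot(-76.7),1,2)]))
E
```

```text
[0.48688245 0.25152707]
0.038 -0.016 0 0 0 6.6 1; 0.076 -0.033 0 0 0 13.2 1; 0.115 -0.049 0 0 0 19.8 1; 0.153 -0.066 0 0 0 26.3 1; 0.191 -0.082 0 0 0 32.9 1
0.023 -0.035 0 0 0 6.6 1; 0.046 -0.069 0 0 0 13.2 1; 0.069 -0.104 0 0 0 19.8 1; 0.092 -0.138 0 0 0 26.4 1; 0.116 -0.173 0 0 0 32.9 1
0 0 0 0 0 0 1; 0 0 0 0 0 0 1
end [0.4872 0.2519 0.2625] [ 0.231 -0.973  0.   ]
```

{"method": "servo_tool", "body": {"series": "0.038 -0.016 0 0 0 6.6 1; 0.076 -0.033 0 0 0 13.2 1; 0.115 -0.049 0 0 0 19.8 1; 0.153 -0.066 0 0 0 26.3 1; 0.191 -0.082 0 0 0 32.9 1"}}

```text
clock: 9.8
position: [0.5308, 0.0494, 0.2637]
ee_rot: [-0.001, 0.921, 0.389, 0.001]
contact_force: [1.2, -0.6, -1.1]
width: 0.0395
gripper_force: 40.8
```

{"method": "servo_tool", "body": {"series": "0.023 -0.035 0 0 0 6.6 1; 0.046 -0.069 0 0 0 13.2 1; 0.069 -0.104 0 0 0 19.8 1; 0.092 -0.138 0 0 0 26.4 1; 0.116 -0.173 0 0 0 32.9 1"}}

```text
clock: 10.3
position: [0.4866, 0.2528, 0.264]
ee_rot: [-0.001, 0.994, 0.113, 0.001]
contact_force: [0.9, 1.7, -1.2]
width: 0.0392
gripper_force: 40.8
```

{"method": "servo_tool", "body": {"series": "0 0 0 0 0 0 1; 0 0 0 0 0 0 1; 0 0 0.03 0 0 0 1; 0 0 0.065 0 0 0 1; 0 0 0.09 0 0 0 1"}}

```text
clock: 10.8
position: [0.4871, 0.2497, 0.1721]
ee_rot: [-0.0, 0.993, 0.115, 0.0]
contact_force: [-0.1, 0.1, -0.8]
width: 0.0389
gripper_force: 41.1
```

{"method": "servo_tool", "body": {"series": "0 0 0.02 0 0 0 1; 0 0 0.03 0 0 0 1; 0 0 0.036 0 0 0 1; 0 0 0.04 0 0 0 1; 0 0 0.04 0 0 0 1"}}

```text
clock: 11.3
position: [0.488, 0.2516, 0.1341]
ee_rot: [-0.001, 0.993, 0.115, 0.001]
contact_force: [-0.3, 1.0, -2.2]
width: 0.0391
gripper_force: 41.1
```

{"method": "servo_tool", "body": {"series": "0 0 0.003 0 0 0 1; 0 0 0.005 0 0 0 1; 0 0 0.006 0 0 0 1; 0 0 0.006 0 0 0 1"}}

```text
clock: 11.7
position: [0.4879, 0.2521, 0.1285]
ee_rot: [-0.001, 0.993, 0.115, 0.002]
contact_force: [-0.2, 1.0, 2.9]
width: 0.0391
gripper_force: 41.4
```

{"method": "servo_tool", "body": {"series": "0 0 0.001 0 0 0 1; 0 0 0.0015 0 0 0 1; 0 0 0.0015 0 0 0 1"}}

```text
clock: 12.0
position: [0.4882, 0.2522, 0.1284]
ee_rot: [-0.001, 0.993, 0.115, 0.002]
contact_force: [-2.2, -1.1, 11.7]
width: 0.0396
gripper_force: 42.0
```

{"method": "servo_tool", "body": {"series": "0 0 -0.002 0 0 0 0.3; 0 0 -0.002 0 0 0 0.3; 0 0 -0.002 0 0 0 0.3; 0 0 -0.02 0 0 0 0.3; 0 0 -0.05 0 0 0 0.3"}}

```text
clock: 12.5
position: [0.4858, 0.2511, 0.1743]
ee_rot: [-0.0, 0.993, 0.115, -0.002]
contact_force: [0.1, -0.8, 0.4]
width: 0.06
gripper_force: 0.0
```

{"method": "servo_tool", "body": {"series": "0 0 -0.04 0 0 0 0.3; 0 0 -0.06 0 0 0 0.3; 0 0 -0.06 0 0 0 0.3"}}

```text
clock: 12.8
position: [0.4893, 0.2523, 0.2393]
ee_rot: [-0.002, 0.993, 0.115, 0.004]
contact_force: [0.7, 0.1, 0.1]
width: 0.06
gripper_force: 0.0
```

```bash
python3 - <<'E'
from h import *
c=jars("b")
for n,P in(("A",(.601,.279,.17)),("B",(.487,.252,.17)),("shelf",(.5443,.2656,.17))):
    for k in c:
        try: u,ax=lidpos(*c[k],P); print(n,k,plane(c[k][0],u,P[2]).round(4),ax)
        except Exception as e: print(n,k,"none")
s=manip.get_state(); print(np.round(s["position"],4))
p=[.487,.252,.235]; Rm=rot(-76.7)
show(p,Rm,plan(p,Rm,[([.5963,-.1127,.235],rot(-100.85),.3,2)]))
t=c["top"][1][135:240,275:380]; cv2.imwrite("pics/b_v.png",cv2.resize(t,(600,600),interpolation=cv2.INTER_CUBIC))
E
```

```text
A top [0.602  0.2793 0.17  ] [20.9 22. ]
A scene [0.602  0.2807 0.17  ] [22.3 24.1]
B top [0.4787 0.2498 0.17  ] [10.2 22. ]
B scene [0.4884 0.2536 0.17  ] [19.  22.7]
shelf top [0.545  0.2643 0.17  ] [20.8 21.7]
shelf scene [0.5442 0.2663 0.17  ] [20.9 23.7]
[0.4871 0.2515 0.2356]
0.002 0.042 0 0 0 2.7 0.3; 0.005 0.084 0 0 0 5.4 0.3; 0.007 0.127 0 0 0 8.1 0.3; 0.01 0.169 0 0 0 10.7 0.3; 0.012 0.211 0 0 0 13.4 0.3
0.013 0.041 0 0 0 2.7 0.3; 0.025 0.081 0 0 0 5.4 0.3; 0.037 0.122 0 0 0 8.1 0.3; 0.049 0.162 0 0 0 10.8 0.3; 0.049 0.162 0 0 0 10.8 0.3
0 0 0 0 0 -0.1 0.3
end [ 0.5959 -0.1127  0.235 ] [-0.187 -0.982  0.   ]
```

View pics/b_v.png

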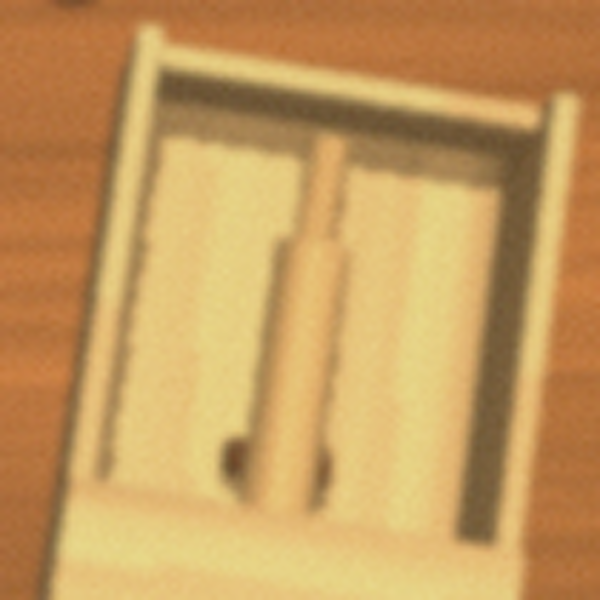

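The picture shows the box holding only the pin, with the barrel from (284,480) to (315,240) and the handle tip at (331,135). The jars on the shelf are in line, about 58–59 mm apart.

{"method": "servo_tool", "body": {"series": "0.002 0.042 0 0 0 2.7 0.3; 0.005 0.084 0 0 0 5.4 0.3; 0.007 0.127 0 0 0 8.1 0.3; 0.01 0.169 0 0 0 10.7 0.3; 0.012 0.211 0 0 0 13.4 0.3"}}

```text
clock: 13.4
position: [0.5465, 0.0474, 0.2335]
ee_rot: [-0.001, 1.0, -0.002, -0.001]
contact_force: [0.9, 0.1, 0.2]
width: 0.0599
gripper_force: 0.0
```

{"method": "servo_tool", "body": {"series": "0.013 0.041 0 0 0 2.7 0.3; 0.025 0.081 0 0 0 5.4 0.3; 0.037 0.122 0 0 0 8.1 0.3; 0.049 0.162 0 0 0 10.8 0.3; 0.049 0.162 0 0 0 10.8 0.3"}}

```text
clock: 13.9
position: [0.5963, -0.1183, 0.2325]
ee_rot: [-0.0, 0.995, -0.098, -0.001]
contact_force: [-0.8, 0.9, -0.3]
width: 0.0598
gripper_force: 0.0
```

```bash
python3 - <<'E'
from h import *
T=eyes.camera_info("top"); f=lambda p:np.array([275+p[0]*105/600,135+p[1]*105/600])
O=np.array([.537,-.1034]);u=np.array([.982,-.188]);v=np.array([.188,.982])
for n,p,z in(("tip",(331,135),.036),("step",(317,242),.038),("b300",(304.5,300),.032),("b400",(294,400),.032),("b480",(284,480),.032),("floorL",(160,140),.006),("floorR",(500,187),.006)):
    w=plane(T,f(p),z)[:2]; print(n,w.round(4),((w-O)@u).round(4),((w-O)@v).round(4))
s=manip.get_state(); print(np.round(s["position"],4),np.round(s["ee_rot"],3))
E
```

```text
tip [ 0.6689 -0.1274] 0.1341 0.0012
step [ 0.6288 -0.1199] 0.0932 0.001
b300 [ 0.6085 -0.1154] 0.0724 0.0017
b400 [ 0.5719 -0.1098] 0.0354 0.0003
b480 [ 0.5429 -0.1048] 0.0061 -0.0003
floorL [ 0.6751 -0.0684] 0.129 0.0604
floorR [ 0.6544 -0.1961] 0.1327 -0.0689
[ 0.5963 -0.1183  0.2325] [-0.     0.995 -0.098 -0.001]
```

{"method": "servo_tool", "body": {"series": "0 0 0 0 0 0 0.3; 0 0 0.04 0 0 0 0.3; 0 0 0.08 0 0 0 0.3; 0 0 0.12 0 0 0 0.3; 0 0 0.15 0 0 0 0.3"}}

```text
clock: 14.4
position: [0.5936, -0.1103, 0.0825]
ee_rot: [-0.002, 0.996, -0.095, -0.002]
contact_force: [-0.1, 0.7, 0.2]
width: 0.0596
gripper_force: 0.0
```

{"method": "servo_tool", "body": {"series": "0 0 0.025 0 0 0 0.3; 0 0 0.045 0 0 0 0.3; 0 0 0.058 0 0 0 0.3; 0 0 0.064 0 0 0 0.3; 0 0 0.067 0 0 0 0.3"}}

```text
clock: 14.9
position: [0.596, -0.112, 0.0183]
ee_rot: [-0.001, 0.995, -0.095, 0.0]
contact_force: [0.1, 0.1, 0.9]
width: 0.0598
gripper_force: 0.0
```

{"method": "servo_tool", "body": {"series": "0 0 0 0 0 0 0.45; 0 0 0 0 0 0 0.6; 0 0 0 0 0 0 0.7; 0 0 0 0 0 0 1; 0 0 0 0 0 0 1", "squeeze": 80}}

```text
clock: 15.4
position: [0.5971, -0.1129, 0.0196]
ee_rot: [-0.001, 0.995, -0.096, 0.002]
contact_force: [0.8, 0.9, 3.1]
width: 0.0251
gripper_force: 78.4
```

```bash
python3 - <<'E'
from h import *
u=np.array([np.cos(np.radians(-10.8)),np.sin(np.radians(-10.8)),0]);Z=np.array([0,0,1.])
p=np.array([.5959,-.1127,.018]);Y=-100.8;piv=p-u*.138+Z*.014
def pose(th,s,l,f=1):
    t=np.radians(th); a=u*np.cos(t)+Z*np.sin(t); b=-u*np.sin(t)+Z*np.cos(t)
    return (piv+.138*a-.014*b+s*a+l*Z,rot(Y,th),f)
rows=[pose(0,0,.003),pose(4,0,.003),pose(8,0,.003),pose(12,0,.003),pose(16,0,.003)]
rows+=[pose(16,s,.003) for s in(.0,.02,.05,.08,.11,.14,.155,.165,.17,.17)]
rows+=[pose(16,.17,l) for l in(.02,.05,.08,.11,.13)]+[pose(th,.17,.14) for th in (16,16)]
show(p,rot(Y),rows)
E
```

```text
0 0 -0.003 0 0 0 1; 0.001 0 -0.013 0 4 0 1; 0.001 0 -0.022 0 8 0 1; 0 0 -0.032 0 12 0 1; -0.001 0 -0.042 0 16 0 1
-0.001 0 0 0 0 0 1; 0.019 0 0 0 0 0 1; 0.049 0 0 0 0 0 1; 0.079 0 0 0 0 0 1; 0.109 0 0 0 0 0 1
0.03 0 0 0 0 0 1; 0.045 0 0 0 0 0 1; 0.055 0 0 0 0 0 1; 0.06 0 0 0 0 0 1; 0.06 0 0 0 0 0 1
0.005 0 -0.016 0 0 0 1; 0.013 0 -0.045 0 0 0 1; 0.022 0 -0.074 0 0 0 1; 0.03 0 -0.103 0 0 0 1; 0.035 0 -0.122 0 0 0 1
0.003 0 -0.009 0 0 0 1; 0.003 0 -0.009 0 0 0 1
end [ 0.7549 -0.143   0.243 ] [-0.187 -0.982 -0.   ]
```

{"method": "servo_tool", "body": {"series": "0 0 -0.003 0 0 0 1; 0.001 0 -0.013 0 4 0 1; 0.001 0 -0.022 0 8 0 1; 0 0 -0.032 0 12 0 1; -0.001 0 -0.042 0 16 0 1"}}

```text
clock: 15.9
position: [0.594, -0.1125, 0.0604]
ee_rot: [0.012, 0.986, -0.095, 0.139]
contact_force: [-0.4, -0.3, -2.0]
width: 0.0255
gripper_force: 78.6
```

{"method": "servo_tool", "body": {"series": "0 0 0 0 0 0 1; 0 0 0 0 0 0 1"}}

```text
clock: 16.1
position: [0.5946, -0.1126, 0.0604]
ee_rot: [0.012, 0.986, -0.095, 0.138]
contact_force: [-0.8, 0.5, -2.0]
width: 0.0254
gripper_force: 78.7
```

```bash
python3 - <<'E'
from h import *
im=eyes.get_image("scene")[:,:,::-1][60:204,120:312]; cv2.imwrite("pics/c.png",cv2.resize(im,(800,600),interpolation=cv2.INTER_CUBIC))
E
```

```text
(no output)
```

View pics/c.png

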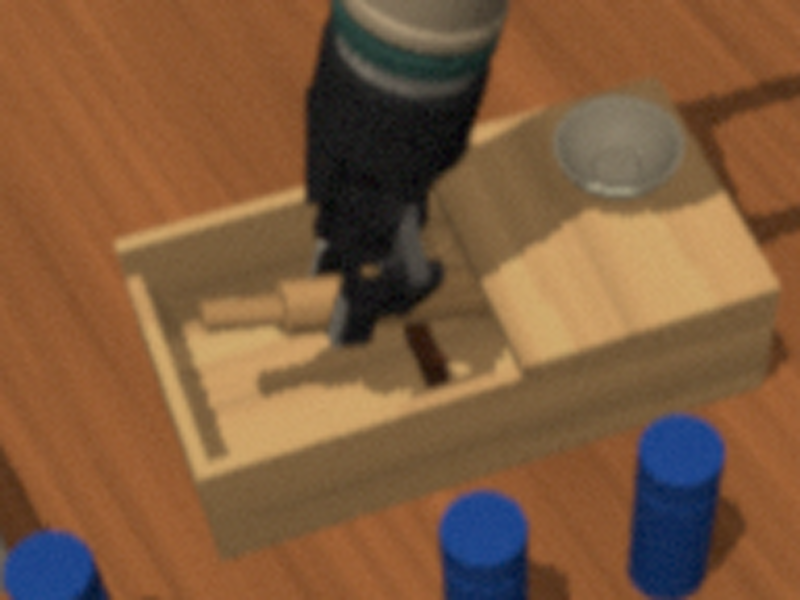

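The picture shows the pin held and tilted, with its far handle at (205,310) raised clear of the floor. The dish at (618,145) hasn't moved. The measured force is only the pin's weight, so it is free to slide.

{"method": "servo_tool", "body": {"series": "0.01 0 0 0 0 0 1; 0.03 0 0 0 0 0 1; 0.055 0 0 0 0 0 1; 0.08 0 0 0 0 0 1; 0.105 0 0 0 0 0 1"}}

```text
clock: 16.65
position: [0.6967, -0.1325, 0.0896]
ee_rot: [0.012, 0.986, -0.095, 0.139]
contact_force: [0.3, 0.1, -0.9]
width: 0.0255
gripper_force: 78.7
```

{"method": "servo_tool", "body": {"series": "0.025 0 0 0 0 0 1; 0.045 0 0 0 0 0 1; 0.058 0 0 0 0 0 1; 0.065 0 0 0 0 0 1; 0.065 0 0 0 0 0 1"}}

```text
clock: 17.15
position: [0.7572, -0.1442, 0.1073]
ee_rot: [0.012, 0.986, -0.095, 0.139]
contact_force: [0.1, 0.5, -1.0]
width: 0.0255
gripper_force: 78.7
```

{"method": "servo_tool", "body": {"series": "0.003 0 -0.01 0 0 0 1; 0.01 0 -0.035 0 0 0 1; 0.019 0 -0.065 0 0 0 1; 0.028 0 -0.095 0 0 0 1; 0.034 0 -0.117 0 0 0 1"}}

```text
clock: 17.65
position: [0.7557, -0.1442, 0.2329]
ee_rot: [0.013, 0.985, -0.095, 0.141]
contact_force: [0.4, -0.2, -2.6]
width: 0.0255
gripper_force: 78.7
```

{"method": "servo_tool", "body": {"series": "0.002 0 -0.008 0 0 0 1; 0.003 0 -0.01 0 0 0 1; 0.003 0 -0.01 0 0 0 1; 0.003 0 -0.01 0 0 0 1; 0.003 0 -0.01 0 0 0 1"}}

```text
clock: 18.15
position: [0.7551, -0.144, 0.2379]
ee_rot: [0.012, 0.986, -0.095, 0.138]
contact_force: [-0.4, 1.0, -1.1]
width: 0.0256
gripper_force: 78.7
```

```bash
python3 - <<'E'
from h import *
for n in("scene","top"): cv2.imwrite(f"pics/d_{n}.png",cv2.resize(eyes.get_image(n)[:,:,::-1],(800,600),interpolation=cv2.INTER_CUBIC))
a=cv2.imread("pics/d_scene.png");b=cv2.imread("pics/d_top.png")
cv2.imwrite("pics/d.png",np.hstack([a[::2,::2],b[::2,::2]]))
E
```

```text
(no output)
```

View pics/d_scene.png

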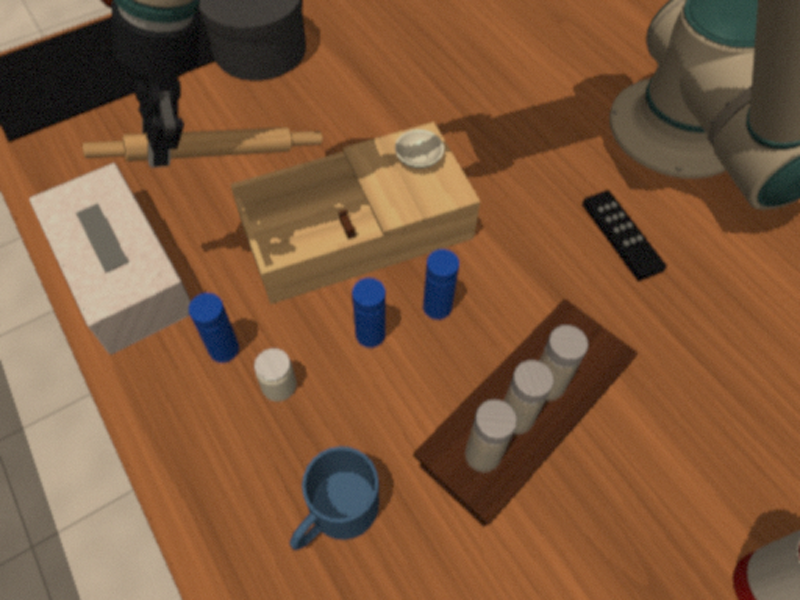

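The picture shows the pin in the air in the gripper, from (85,150) to (322,138), with the box empty. The three jars stand in a row on the shelf at (490,435), (528,397) and (565,362). Dish, mug and salt pot are where they were.

```bash
python3 - <<'E'
from h import *
s=manip.get_state(); Rm=q2R(s["ee_rot"]); S=eyes.camera_info("scene")
g=np.array(s["position"])-.014*Rm.as_matrix()[:,2]; x=Rm.as_matrix()[:,0]
ok=True
for d,px in((-.19,(322,138)),(.072,(85,150))):
    P=g+d*x; e=proj(S,P)*1.5625-px; print(P.round(3),e.round(1)); ok&=np.abs(e).max()<12
if ok: print(manip.sign_off())
E
```

```text
[ 0.572 -0.109  0.2  ] [-0.3 -3.7]
[ 0.82  -0.157  0.272] [-1.9 -1.3]
the job is handed in; nothing more can be done
None
```

The job is handed in: both jars stand in one straight row with the shelf jar, and the pin is out of the box and held still in the gripper, its lowest end about 11 cm above the box's top, with the dish, mug and salt pot left where they stood.

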